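# Pin a printed swivel joint together

## Robot

A 7-joint arm with a two-finger parallel gripper is mounted at the origin on the work surface. World frame = base frame: x ahead of the robot, y to its left, z up, the work surface at z = 0. Lengths are in mm, angles in rad, forces in N, time in s.
With the tool pointing down it reaches from about 425 to 1025 mm from the base axis. Payload 3.6 kg.
Tool frame: the origin (TCP) lies at the very end of the fingers, on their centre line; the grasp point (between the pads) lies 19 mm behind it (r.pinch_z is the distance from the TCP to the grasp point, in mm); x points along the fingers, z is the direction in which the jaws open and shut, and the axes are right-handed (so a half turn about x gives the same grasp; the last joint's range is limited). The gripper opens to 85 mm and grips with 20 to 120 N. Pads are 22 mm wide; open, the fingers measure 114 mm over their backs; the gripper's body (76 mm by 85 mm) begins 54 mm behind the grasp point. The pads swing forward as they close: fully open they stand 13 mm farther back than shut.
Start: joints at [-1.264, 0.591, 0.048, 1.609, -0.033, 0.943, -0.034], TCP at [282.858, 667.548, 231.302] pointing down, gripper open.
Joint ranges: [-2.69, 2.69], [-0.47, 2.24], [-1.27, 1.36], [0.19, 2.51], [-1.53, 4.68], [0.08, 2.07], [-3.09, 3.09]. Speed limits (rad/s): [2.57, 2.57, 3.14, 3.14, 3.14, 3.14, 3.14].

## Interface

Orientations are given as a unit quaternion [w, x, y, z].
In Python, from station import status, viewer, workorder, r gives the robot as it stands.
- The arm moves only by the tool carry_out, never from a script. Its argument "series" is a list of rows, each an object with "translation": the shift along the tool's x, y, z in mm, a list of three; "twist": the turn about the tool's x in degrees; "grip": the finger opening in mm, from 0 to 85.4. A call has 1 to 12 rows; each row shifts and turns the commanded pose from where the row before left it, along the tool's axes as they then stand; what a row does not reach is not made up. A row lasts 1/10 s, in which the tool goes at most 50 mm and 8.59 degrees, less where a joint would pass 70% of its speed; a pose out of reach is approached as far as the arm can. A call is refused whole if a number of a shift passes 50 or a number of a turn 8.59, either way. A call with a gripper value outside its range is refused whole. The fingers move at their own pace and stop on an object; the grip force is fixed at half the most. Time passes only in rows, so rows that do not move let the fingers close. It gives the time, the measured TCP pose, the force and the opening at its end, in the units of the state.
- status.state(): the state, without advancing time (a new reading comes with each control period).
- viewer.read_camera(name): name is "scene" or "side" or "wrist"; returns a dict with "pixels" (420x560x3 uint8, blue, green, red), "depth" (420x560 float32, mm along the optical axis (not along the pixel's ray), 0 where there is no reading), "fovy" (degrees; the focal length in pixels is half the picture's height over the tangent of half this angle, whatever the lens; pixels are square), "cx", "cy" (the principal point, pixels), "distortion" ([k1, k2, p1, p2, k3] as OpenCV has them; the pictures are not rectified), "rvec" (rotation vector, rad) and "tvec" (3), from world to camera coordinates, as OpenCV has them. Camera axes: x right, y down, z forward; pixel columns grow to the right and rows downward; lengths in mm; the calibration is good to about 2 mm. A picture is of the moment at which its call begins.
- workorder.close_job(): hands the job in, once; it reports no verdict.
The state is a dict: "time_s": time; "qpos": joint angles; "joint_vel": joint speeds; "effort": joint torques, N m; "position": TCP position; "ee_rot": TCP orientation; "wrist_force": force on the tool from outside, world axes, zero at the start; "ft_torque": the same for the moment, N m; "grip_width": opening from 0.0 (shut) to 1.0 (fully open).
Only numpy, scipy, OpenCV 4.12 (cv2) and the standard library are available. Lean on these libraries where they do the work, as an engineer would, in place of code of your own. Each camera call takes 0.05 s, during which the arm holds its last target. There are 200 camera calls.

## Task

Put the swivel joint together on the bench: lay the green lever flat on the grey spacer that sits on the blue base, so that the holes of lever, spacer and base line up, then pass the long red-handled pin down through all three until its shoulder rests on the lever. Leave the short yellow pin standing in the rack.

Things in the scene. Friction and masses are not known exactly. Their poses are not given: they have to be found in the camera images.
- lever_eye (a point): Green printed plate lever, loose, 110 x 64 x 10 mm, 0.1 kg, any heading will do. Point: centre of its 32 mm through hole, half-way up the plate; z up, x along the plate (42 mm behind to 68 mm ahead of the hole). Upright orange grip tab, middle 50 mm along +x: 34 mm (x) by 12 mm (y), its foot 5 and its top 37 mm above this point; pinch it across y about 30 mm up, clear of the plate.
- bore (a point): Blue base block, fixed, 100 x 100 x 40 mm; upright 32 mm hole, 36 mm deep, in its top. Point: centre of the hole's mouth, level with the block's top; z up. Round it lies a loose grey spacer ring (60 mm outside, 32 mm hole, 10 mm thick), in place within 3 mm between four 6 mm high stubs; the lever goes on its top, 10 mm above this point.
- red_pin_grip (a point): Long pin, red handle, 0.12 kg, upright in the black rack. Point: middle of the handle on the axis, z up. Handle 26 mm across, 30 mm up and down from here; below it a shoulder disc 52 mm across, 6 mm thick, underside 36 mm below this point; then a steel shank 20 mm across, 50 mm long, tip tapering to 10 mm. Grip about 15 mm above this point so fingers clear the lever's tab.
- yellow_pin_grip (a point): Short pin, yellow handle of the same shape, shank only 18 mm: not wanted, stays in the rack. Point: middle of its handle, z up. The fixed rack is a black block 160 x 64 x 62 mm lying within 20 degrees of world x, with two 26 mm holes 90 mm apart along it; which hole holds which pin varies, and so does the side of the base where the rack stands.
Mind the look-alikes: they are no part of the job. What is shaped like the part that bears red_pin_grip but purple is not meant.

How it is judged (in metres and radians):
On the way:
1. the lever lies flat on the spacer, its hole over the base's hole (horizontal distance between lever_eye and bore below 0.015 m and z of lever_eye in the frame of bore between 0.01 and 0.02 m and angle between lever_eye's own z axis and vertical below 0.12 rad), for 0.2 s.
At the end, for the whole second after the job is handed in: Lever flat (within 7 degrees) on the spacer, hole within 15 mm of the base's hole; red pin upright (within 10 degrees) through all three, handle middle within 18 mm sideways of the hole and 50 to 64 mm above the base's top (56 when the shoulder is down) (all of step 1 and horizontal distance between red_pin_grip and bore below 0.018 m and angle between red_pin_grip's own z axis and vertical below 0.17 rad and z of red_pin_grip in the frame of bore between 0.05 and 0.064 m); the robot touches nothing.
It fails at once if the yellow pin is moved more than 30 mm (distance of yellow_pin_grip from where it was at the start of the episode above 0.03 m).
It also fails if it takes over 58 s, if anything falls off the work surface, if the arm or the gripper's body presses on something with over 40 N, if the wrist force passes 120 N, or if a joint passes its speed limit or range.

## Working session

There is one attempt and no reset: what is moved stays moved. The work goes in short steps, Python scripts to look and compute and a tool call to move; the robot and the scene stay as the last step left them, time stands still between calls to the robot, and variables do not carry over. Pictures are saved under pics/ and viewed, about 8 in all and at most 12, crops included, and the job is handed in when it is done.

Besides the shell and the picture viewer there is one more tool, called in YAML: its name, and indented under it one key for each argument. carry_out: Moves the arm, as the interface text tells. Its arguments: {"type":"object","properties":{"series":{"type":"array"}},"required":["series"]}

```bash
mkdir -p pics; cat > h.py <<'E'
import numpy as np, cv2
from station import status, viewer, workorder, r
def cam(n):
    c=viewer.read_camera(n); h=c["pixels"].shape[0]
    f=h/2/np.tan(np.radians(c["fovy"])/2)
    c["K"]=np.array([[f,0,c["cx"]],[0,f,c["cy"]],[0,0,1.]]); c["D"]=np.array(c["distortion"],float)
    c["R"]=cv2.Rodrigues(np.array(c["rvec"],float))[0]; c["t"]=np.array(c["tvec"],float).ravel(); return c
def world(c,uv,z=None):
    "uv Nx2 -> world pts; by depth, or onto plane z"
    uv=np.array(uv,float).reshape(-1,2)
    n=cv2.undistortPoints(uv.reshape(-1,1,2),c["K"],c["D"]).reshape(-1,2); d=np.c_[n,np.ones(len(n))]
    o=-c["R"].T@c["t"]
    if z is None:
        dep=c["depth"][uv[:,1].round().astype(int),uv[:,0].round().astype(int)]
        return (d*dep[:,None]-c["t"])@c["R"]
    w=d@c["R"]; return o+w*((z-o[2])/w[:,2])[:,None]
def mask(c,h0,h1,s=90,v=50):
    H=cv2.cvtColor(c["pixels"],cv2.COLOR_BGR2HSV); return cv2.inRange(H,(h0,s,v),(h1,255,255))
def blobs(m,amin=40):
    n,l,st,ce=cv2.connectedComponentsWithStats(m); return [(i,st[i],ce[i],l) for i in range(1,n) if st[i][4]>=amin]
E
python3 - <<'E'
from h import *
print(status.state())
ims=[]
for n in("scene","side"):
    c=cam(n); cv2.imwrite(f"pics/{n}0.png",c["pixels"])
    print(n,(-c["R"].T@c["t"]).round(), c["K"][0,0])
    for nm,a in dict(red=(0,5),red2=(174,180),orange=(8,18),yellow=(22,34),green=(40,85),blue=(98,125),purple=(128,160)).items():
        for i,s,ce,l in blobs(mask(c,*a),60):
            ys,xs=np.where(l==i); uv=np.c_[xs,ys]; ok=c["depth"][ys,xs]>0
            if ok.sum()<20: continue
            p=world(c,uv[ok]); print(nm,s[:5],ce.round(),"med",np.median(p,0).round(),"z",np.percentile(p[:,2],[2,98]).round())
E
```

```text
{'time_s': 0.0, 'qpos': array([-1.26347126,  0.59210593,  0.04828985,  1.60987117, -0.03327036,
        0.94269361, -0.03373143]), 'joint_vel': array([-0.00015823,  0.00014981, -0.001187  , -0.00124874, -0.00021538,
        0.00123057, -0.00076799]), 'effort': array([-9.62016784e-04, -5.48683262e+01,  1.54644907e+00, -1.98119509e+01,
        9.49779380e-03,  8.81531305e-03,  4.51576483e-06]), 'position': array([282.5434094 , 666.75411466, 230.13191379]), 'ee_rot': array([ 0.58887396, -0.39096304,  0.59015473,  0.38999072]), 'wrist_force': array([ 0.50083013, -0.28239259,  0.09773942]), 'ft_torque': array([ 0.04945774,  0.01096888, -0.01211658]), 'grip_width': 0.9995972056502127}
scene [933. 449. 664.] 415.75855624462946
red [177 143  22  33 445] [187. 161.] med [ 548. -260.   80.] z [ 60. 127.]
red [196 378  44  42 770] [219. 400.] med [821. 202.  22.] z [12. 26.]
orange [    0     0   148   129 12347] [55. 51.] med [  519. -1243.    41.] z [-500.  247.]
orange [238   0  24  11 194] [248.   4.] med [-1246. -2175.  -312.] z [-344. -267.]
orange [ 302    0  110   30 1076] [361.  12.] m
[... 1838 characters left out ...]
6.]
orange [202 337  24  24 347] [214. 348.] med [531. 267.  38.] z [12. 44.]
yellow [350 122  25  35 490] [363. 142.] med [ 452. -248.   77.] z [ 62. 129.]
green [ 398    0   92   25 1638] [447.   9.] med [ 379. -703.  206.] z [195. 208.]
green [ 195  334   68   62 1761] [231. 365.] med [503. 276.  10.] z [ 7. 12.]
blue [ 214   64   76   47 1216] [251.  91.] med [ 817. -447.    6.] z [3. 9.]
blue [ 222  209   73   67 2111] [257. 244.] med [552.  63.  39.] z [ 8. 45.]
blue [252 228  15   9 101] [259. 232.] med [572.  23.  31.] z [17. 41.]
purple [300 141  12  15  99] [306. 146.] med [ 548. -156.  116.] z [ 99. 118.]
purple [294 161  22  16 156] [303. 168.] med [ 551. -152.   55.] z [53. 76.]
```

View pics/scene0.png

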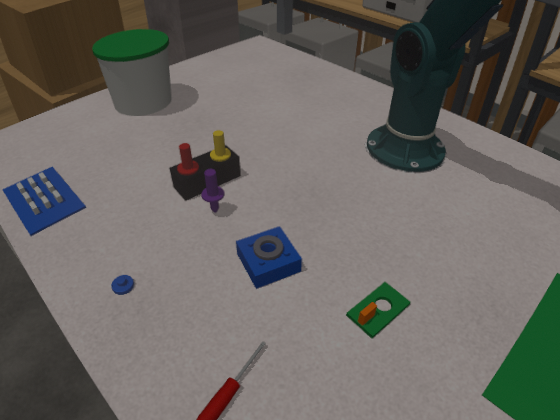

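View pics/side0.png

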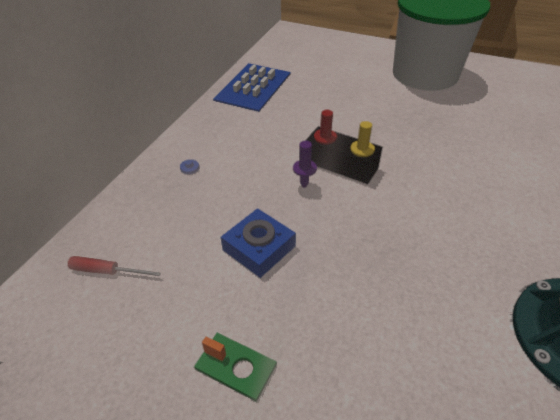

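The lever is at about scene (379,309), its orange tab at (367,313). The base with ring is at (268,247), and the rack's red pin is at (187,160) and yellow at (219,148). The purple decoy stands in front of the rack at (212,190).

```bash
cat >> h.py <<'E'
def Rt(q): 
    w,x,y,z=q
    from scipy.spatial.transform import Rotation as S
    return S.from_quat([x,y,z,w]).as_matrix()
def info():
    s=status.state(); R=Rt(s["ee_rot"]); p=s["position"]
    print("t",round(s["time_s"],2),"TCP",p.round(1),"toolx",R[:,0].round(3),"y",R[:,1].round(3),"z",R[:,2].round(3),"head_z",np.degrees(np.arctan2(R[1,2],R[0,2])).round(1),"grip",round(s["grip_width"],3),"F",s["wrist_force"].round(1))
    return R,p
def toolmove(target):
    R,p=info(); print("tool shift",(R.T@(np.array(target)-p)).round(1))
def lever(c,zt=10.):
    g=mask(c,40,85); b=[x for x in blobs(g,300)]
    best=None
    for i,s,ce,l in b:
        m=(l==i).astype(np.uint8)*255
        cs,h=cv2.findContours(m,cv2.RETR_CCOMP,cv2.CHAIN_APPROX_NONE)
        for k,q in enumerate(cs):
            if h[0][k][3]>=0 and cv2.contourArea(q)>60:
                w=world(c,q.reshape(-1,2),zt)[:,:2]; (x,y),(a,bb),_=cv2.minAreaRect(w.astype(np.float32))
                print(" hole?",np.r_[x,y].round(1),"size",round(a,1),round(bb,1))
        out=max(cs,key=cv2.contourArea); w=world(c,out.reshape(-1,2),zt)[:,:2]
        print(" plate rect",cv2.minAreaRect(w.astype(np.float32)))
def tab(c,z0=38.,z1=45.):
    for i,s,ce,l in blobs(mask(c,4,20),60):
        ys,xs=np.where(l==i); P=world(c,np.c_[xs,ys]); k=(P[:,2]>z0)&(P[:,2]<z1)&(np.hypot(P[:,0],P[:,1])<1000)
        if k.sum()>15: print(" tab",cv2.minAreaRect(P[k,:2].astype(np.float32)),k.sum(),np.median(P[k,2]))
def ring(c,z=50.):
    "dark-grey ring: points by depth near ring-top height, low saturation"
    H=cv2.cvtColor(c["pixels"],cv2.COLOR_BGR2HSV); m=(H[...,1]<100)
    ys,xs=np.where(m&(c["depth"]>0)); P=world(c,np.c_[xs,ys])
    k=(abs(P[:,2]-z)<7)&(abs(P[:,0]-568)<60)&(abs(P[:,1]-60)<60)
    im=np.zeros(m.shape,np.uint8); im[ys[k],xs[k]]=255
    cs,h=cv2.findContours(im,cv2.RETR_CCOMP,cv2.CHAIN_APPROX_NONE)
    for j,q in enumerate(cs):
        if cv2.contourArea(q)>60:
            w=world(c,q.reshape(-1,2),z)[:,:2].astype(np.float32); (x,y),rr=cv2.minEnclosingCircle(w); e=cv2.fitEllipse(w)
            print(" ring","inner" if h[0][j][3]>=0 else "outer","circ",round(x,1),round(y,1),round(rr,1),"ell",np.round(e[0],1),np.round(e[1],1))
E
python3 - <<'E'
from h import *
info()
for n in("scene","side"):
    c=cam(n); print(n); lever(c); tab(c); ring(c)
    for nm,a in dict(red=(0,6),yellow=(22,34)).items():
        for i,s,ce,l in blobs(mask(c,*a),60):
            ys,xs=np.where(l==i); P=world(c,np.c_[xs,ys]); k=(P[:,2]>117)
            if k.sum()>9: print(nm,"top",np.mean(P[k],0).round(1),k.sum())
E
```

```text
t 0.1 TCP [282.6 666.9 230.3] toolx [-0.001 -0.002 -1.   ] y [-0.921  0.39  -0.   ] z [ 0.39   0.921 -0.002] head_z 67.0 grip 1.003 F [-0.2 -0.1 -0.2]
scene
 plate rect ((190.57467651367188, -1256.628173828125), (361.18658447265625, 328.06805419921875), 34.53213882446289)
 plate rect ((338.5252380371094, 550.1019287109375), (353.6090393066406, 121.12915802001953), 0.03313305228948593)
 hole? [511.5 261.1] size 33.7 79.0
 plate rect ((499.4917297363281, 267.04833984375), (65.40696716308594, 113.71004486083984), 85.79650115966797)
 tab ((-778.515380859375, -591.4754028320312), (141.2462921142578, 76.67630004882812), 89.09205627441406) 46 41.105941122981335
 tab ((-849.8456420898438, 99.24200439453125), (258.5367736816406, 108.28418731689453), 21.547819137573242) 69 42.47198907690275
 tab ((533.7451782226562, 262.88006591796875), (12.250048637390137, 33.93559265136719), 87.8292236328125) 110 40.70527526775449
 ring outer circ 567.5 38.6 31.8 ell [566.7  39.1] [56.9 61.3]
 ring inner circ 566.0 39.3 17.4 ell [566.1  39. ] [30.6 32.1]
red top [ 553.6 -248.2  137.3] 83
yellow top [ 462.  -245.8  131.3] 79
side
 plate rect ((410.2711181640625, -1210.7176513671875), (331.2947998046875, 200.78338623046875), 20.409591674804688)
 hole? [483.3 267.9] size 33.7 32.9
 plate rect ((499.9377746582031, 266.7789001464844), (64.24398803710938, 100.56127166748047), 85.80011749267578)
 tab ((533.163818359375, 263.05255126953125), (12.40328598022461, 33.500091552734375), 86.49921417236328) 175 42.095098077803264
 ring outer circ 562.8 38.8 32.8 ell [563.4  39.8] [57.8 62.3]
 ring inner circ 564.1 39.2 16.9 ell [563.9  39.8] [29.8 32.1]
red top [ 538.9 -255.5  131.3] 94
yellow top [ 448.3 -229.1  142. ] 98
```

carry_out:
  series:
    - {"translation": [0, 0, 0], "twist": -6.3, "grip": 85}
    - {"translation": [0, 0, 0], "twist": -6.3, "grip": 85}
    - {"translation": [0, 0, 0], "twist": -6.2, "grip": 85}
    - {"translation": [0, -31, -42.5], "twist": 0, "grip": 85}
    - {"translation": [0, -31, -42.5], "twist": 0, "grip": 85}
    - {"translation": [0, -31, -42.5], "twist": 0, "grip": 85}
    - {"translation": [0, -31, -42.5], "twist": 0, "grip": 85}
    - {"translation": [0, -31, -42.5], "twist": 0, "grip": 85}
    - {"translation": [0, -31, -42.5], "twist": 0, "grip": 85}
    - {"translation": [0, -31, -42.5], "twist": 0, "grip": 85}
    - {"translation": [0, -31, -42.5], "twist": 0, "grip": 85}
    - {"translation": [0, -31, -42.5], "twist": 0, "grip": 85}

```text
time_s: 1.4
position: [521.7, 283.8, 231.4]
ee_rot: [0.518, -0.482, 0.518, 0.482]
wrist_force: [1.5, 1.2, -1.0]
grip_width: 0.992
```

carry_out:
  series:
    - {"translation": [30, 0, 0], "twist": 0, "grip": 85}
    - {"translation": [0, 0, 0], "twist": 0, "grip": 85}
    - {"translation": [0, 0, 0], "twist": 0, "grip": 85}

```text
time_s: 1.7
position: [519.8, 286.6, 201.0]
ee_rot: [0.517, -0.481, 0.518, 0.482]
wrist_force: [0.2, 0.8, 0.5]
grip_width: 0.993
```

```bash
python3 - <<'E'
from h import *
R,p=info()
c=cam("wrist"); cv2.imwrite("pics/w1.png",c["pixels"])
print("cam",(-c["R"].T@c["t"]).round()); lever(c); tab(c)
toolmove([533.3,263.6,17])
E
```

```text
t 1.7 TCP [519.8 286.6 201. ] toolx [-0.002 -0.    -1.   ] y [-0.997  0.071  0.002] z [ 0.071  0.997 -0.   ] head_z 85.9 grip 0.993 F [0.2 0.8 0.5]
cam [454. 292. 342.]
 plate rect ((424.22833251953125, 541.8073120117188), (166.6026611328125, 114.4889907836914), 1.5468909740447998)
 hole? [482.7 267.4] size 35.0 34.0
 plate rect ((495.65924072265625, 266.0780334472656), (60.09348678588867, 104.67444610595703), 86.24475860595703)
 tab ((532.4186401367188, 263.30841064453125), (11.067869186401367, 32.66952896118164), 86.91404724121094) 361 40.446962351991054
t 1.75 TCP [520.1 287.5 201.7] toolx [-0.001  0.001 -1.   ] y [-0.998  0.07   0.001] z [0.07  0.998 0.001] head_z 86.0 grip 0.995 F [-0.   0.2  0.8]
tool shift [184.7 -14.9 -23.1]
```

View pics/w1.png

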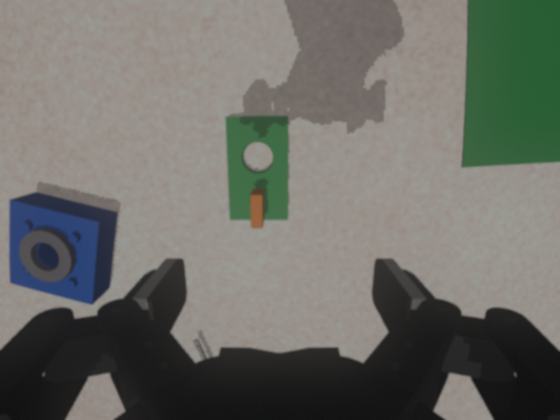

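The wrist view shows the lever hole at (258,156) and the tab at (257,208). The positions agree with the other cameras, so I'm going for the grasp.

carry_out:
  series:
    - {"translation": [0, -14, -23], "twist": 0, "grip": 70}
    - {"translation": [35, 0, 0], "twist": 0, "grip": 60}
    - {"translation": [35, 0, 0], "twist": 0, "grip": 50}
    - {"translation": [35, 0, 0], "twist": 0, "grip": 50}
    - {"translation": [30, 0, 0], "twist": 0, "grip": 50}
    - {"translation": [25, 0, 0], "twist": 0, "grip": 50}
    - {"translation": [15, 0, 0], "twist": 0, "grip": 50}
    - {"translation": [5, 0, 0], "twist": 0, "grip": 50}
    - {"translation": [0, 0, 0], "twist": 0, "grip": 50}
    - {"translation": [0, 0, 0], "twist": 0, "grip": 50}

```text
time_s: 2.75
position: [534.1, 262.6, 22.5]
ee_rot: [0.518, -0.482, 0.517, 0.481]
wrist_force: [-0.5, 0.6, -0.1]
grip_width: 0.585
```

```bash
python3 - <<'E'
from h import *
toolmove([533.1,263.5,17])
E
```

```text
t 2.75 TCP [534.1 262.6  22.5] toolx [ 0.002  0.001 -1.   ] y [-0.997  0.072 -0.002] z [0.072 0.997 0.001] head_z 85.9 grip 0.585 F [-0.5  0.6 -0.1]
tool shift [5.5 1.  0.8]
```

Close, lift, and check.

carry_out:
  series:
    - {"translation": [4, 1, 1], "twist": 0, "grip": 50}
    - {"translation": [0, 0, 0], "twist": 0, "grip": 30}
    - {"translation": [0, 0, 0], "twist": 0, "grip": 0}
    - {"translation": [0, 0, 0], "twist": 0, "grip": 0}
    - {"translation": [0, 0, 0], "twist": 0, "grip": 0}
    - {"translation": [0, 0, 0], "twist": 0, "grip": 0}
    - {"translation": [0, 0, 0], "twist": 0, "grip": 0}
    - {"translation": [0, 0, 0], "twist": 0, "grip": 0}

```text
time_s: 3.55
position: [532.7, 262.9, 17.8]
ee_rot: [0.518, -0.482, 0.518, 0.481]
wrist_force: [-0.1, -0.7, 5.5]
grip_width: 0.125
```

carry_out:
  series:
    - {"translation": [-10, 0, 0], "twist": 0, "grip": 0}
    - {"translation": [-20, 0, 0], "twist": 0, "grip": 0}
    - {"translation": [-30, 0, 0], "twist": 0, "grip": 0}
    - {"translation": [-30, 0, 0], "twist": 0, "grip": 0}
    - {"translation": [-20, 0, 0], "twist": 0, "grip": 0}
    - {"translation": [0, 0, 0], "twist": 0, "grip": 0}
    - {"translation": [0, 0, 0], "twist": 0, "grip": 0}

```text
time_s: 4.25
position: [532.0, 262.7, 127.3]
ee_rot: [0.518, -0.482, 0.518, 0.482]
wrist_force: [0.7, -0.2, -2.2]
grip_width: 0.126
```

```bash
python3 - <<'E'
from h import *
R,p=info()
for n in("wrist","side","scene"):
    c=cam(n); print(n); lever(c,p[2]-6); ring(c)
    if n=="wrist":
        m=mask(c,98,125)
        for i,s,ce,l in blobs(m,800):
            P=world(c,np.argwhere(l==i)[:,::-1]); k=abs(P[:,2]-40)<3
            if k.sum()>200: print(" base top",cv2.minAreaRect(P[k,:2].astype(np.float32)),k.sum())
    g=mask(c,40,85)
    for i,s,ce,l in blobs(g,300):
        uv=np.argwhere(l==i)[:,::-1]; P=world(c,uv); k=(abs(P[:,2]-p[2]+6)<8)&(P[:,0]>400)&(P[:,0]<640)
        if k.sum()>200:
            P=P[k]; A=np.linalg.lstsq(np.c_[P[:,:2]-P[:,:2].mean(0),np.ones(len(P))],P[:,2],rcond=None)[0]; print(" plane slopes",A.round(3),k.sum())
E
```

```text
t 4.25 TCP [532.  262.7 127.3] toolx [ 0.  0. -1.] y [-0.997  0.073 -0.   ] z [0.073 0.997 0.   ] head_z 85.8 grip 0.126 F [ 0.7 -0.2 -2.2]
wrist
 plate rect ((452.7832336425781, 394.8816223144531), (73.69300079345703, 14.033132553100586), 4.732602596282959)
 hole? [481.8 266.6] size 31.7 32.0
 plate rect ((495.06646728515625, 265.6572570800781), (61.19831085205078, 105.9244613647461), 85.9715805053711)
 ring outer circ 562.6 42.1 31.4 ell [564.   48.4] [43.1 59.3]
 base top ((570.293212890625, 53.578941345214844), (68.91816711425781, 100.92572021484375), 71.0304183959961) 4724
 plane slopes [-2.00000e-03  1.00000e-03  1.18067e+02] 20144
side
 plate rect ((393.19482421875, -915.183837890625), (277.5656433105469, 166.5253143310547), 20.323974609375)
 hole? [481.5 268.8] size 34.3 34.2
 plate rect ((493.0904541015625, 267.6874694824219), (64.43792724609375, 105.97206115722656), 85.3057861328125)
 ring outer circ 564.7 39.3 32.6 ell [563.4  39.7] [58.  61.9]
 ring inner circ 563.8 40.0 16.8 ell [563.8  39.9] [29.6 31.8]
 plane slopes [-2.0000e-03  3.0000e-03  1.1875e+02] 2207
scene
 plate rect ((311.9583740234375, -958.3280029296875), (308.71978759765625, 269.61181640625), 68.83637237548828)
 plate rect ((502.75506591796875, 267.3119812011719), (65.56622314453125, 111.8468246459961), 86.30259704589844)
 plate rect ((439.6673889160156, 532.7703857421875), (293.4497375488281, 100.44554138183594), 0.08823098987340927)
 ring outer circ 567.3 38.8 31.7 ell [566.6  39. ] [57.  60.8]
 ring inner circ 565.7 37.7 17.1 ell [565.9  38.8] [30.3 32.2]
 plane slopes [-1.00000e-03  4.00000e-03  1.16789e+02] 653
```

carry_out:
  series:
    - {"translation": [0, -6, -14], "twist": 0, "grip": 0}
    - {"translation": [0, -13, -28], "twist": 0, "grip": 0}
    - {"translation": [0, -13, -28], "twist": 0, "grip": 0}
    - {"translation": [0, -13, -28], "twist": 0, "grip": 0}
    - {"translation": [0, -13, -28], "twist": 0, "grip": 0}
    - {"translation": [0, -13, -28], "twist": 0, "grip": 0}
    - {"translation": [0, -13, -28], "twist": 0, "grip": 0}
    - {"translation": [10, -10, -24], "twist": 0, "grip": 0}
    - {"translation": [20, -6, -15], "twist": 0, "grip": 0}
    - {"translation": [10, 0, 0], "twist": 0, "grip": 0}
    - {"translation": [0, 0, 0], "twist": 0, "grip": 0}
    - {"translation": [0, 0, 0], "twist": 0, "grip": 0}

```text
time_s: 5.6
position: [615.4, 36.6, 86.9]
ee_rot: [0.517, -0.481, 0.518, 0.483]
wrist_force: [0.9, 0.2, -0.3]
grip_width: 0.13
```

```bash
python3 - <<'E'
from h import *
R,p=info()
ims=[]
for n in("wrist","side","scene"):
    c=cam(n); print(n); lever(c,p[2]-7.8); ims.append(c["pixels"])
    m=mask(c,98,125)
    for i,s,ce,l in blobs(m,300):
        P=world(c,np.argwhere(l==i)[:,::-1]); k=(abs(P[:,2]-40)<4)&(abs(P[:,0]-565)<70)&(abs(P[:,1]-39)<70)
        if k.sum()>100: print(" base top",cv2.minAreaRect(P[k,:2].astype(np.float32)),k.sum())
cv2.imwrite("pics/m2.png",np.hstack([cv2.resize(ims[0],(400,300)),cv2.resize(ims[1][130:340,130:410],(400,300))]))
toolmove([615.3,35.2,69])
E
```

```text
t 5.6 TCP [615.4  36.6  86.9] toolx [-0.001  0.001 -1.   ] y [-0.997  0.071  0.001] z [0.071 0.997 0.001] head_z 85.9 grip 0.13 F [ 0.9  0.2 -0.3]
wrist
 hole? [565.2  40.7] size 30.8 30.8
 plate rect ((578.32568359375, 39.53213882446289), (63.220794677734375, 107.85343170166016), 85.91197967529297)
 base top ((557.18505859375, 12.191184997558594), (47.45075988769531, 99.56095886230469), 71.67976379394531) 4029
 base top ((561.7565307617188, 88.99598693847656), (15.840631484985352, 64.67759704589844), 85.69872283935547) 1603
side
 plate rect ((399.2413024902344, -1023.5797119140625), (299.12579345703125, 186.47486877441406), 20.17981719970703)
 hole? [566.9  43. ] size 37.4 35.6
 plate rect ((579.1729736328125, 43.37015151977539), (66.78548431396484, 108.07432556152344), 86.36979675292969)
 base top ((565.50537109375, 38.45777130126953), (101.95951843261719, 100.03684997558594), 71.59256744384766) 1054
scene
 plate rect ((263.6781921386719, -1067.6890869140625), (332.7159423828125, 290.5682678222656), 68.83662414550781)
 plate rect ((582.5809326171875, 43.22726058959961), (68.96620178222656, 111.74673461914062), 85.88294982910156)
 plate rect ((401.3138427734375, 539.309814453125), (316.259033203125, 108.25301361083984), 0.08820674568414688)
 base top ((574.2039184570312, 63.65370178222656), (46.99416732788086, 99.88416290283203), 73.0665283203125) 624
t 5.75 TCP [616.3  36.8  88. ] toolx [ 0.001  0.001 -1.   ] y [-0.998  0.07  -0.001] z [0.07  0.998 0.001] head_z 86.0 grip 0.124 F [-0.7 -0.7 -1. ]
tool shift [19.   0.9 -1.7]
```

View pics/m2.png

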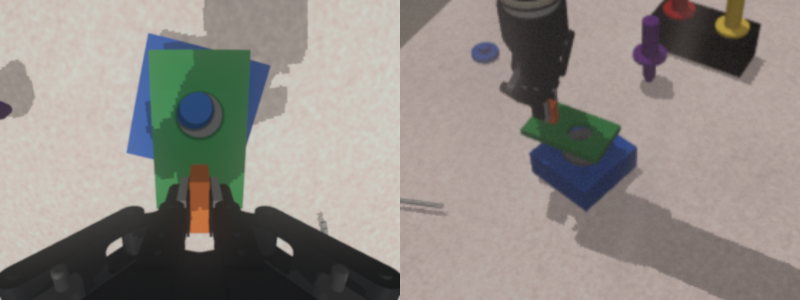

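The lever hovers over the base, with the ring visible through its hole at (200,113) in the left half. I'll lower it and release.

carry_out:
  series:
    - {"translation": [8, 1, -2], "twist": 0, "grip": 0}
    - {"translation": [7, 0, 0], "twist": 0, "grip": 0}
    - {"translation": [2, 0, 0], "twist": 0, "grip": 0}
    - {"translation": [1, 0, 0], "twist": 0, "grip": 0}
    - {"translation": [0, 0, 0], "twist": 0, "grip": 0}
    - {"translation": [0, 0, 0], "twist": 0, "grip": 0}

```text
time_s: 6.35
position: [615.1, 33.2, 69.4]
ee_rot: [0.518, -0.482, 0.518, 0.481]
wrist_force: [-0.2, -0.2, -1.2]
grip_width: 0.125
```

```bash
python3 - <<'E'
from h import *
info()
E
```

```text
t 6.35 TCP [615.1  33.2  69.4] toolx [ 0.  0. -1.] y [-0.997  0.073 -0.   ] z [0.073 0.997 0.   ] head_z 85.8 grip 0.125 F [-0.2 -0.2 -1.2]
```

carry_out:
  series:
    - {"translation": [1, 0, 1.5], "twist": 0, "grip": 0}
    - {"translation": [0.5, 0, 0], "twist": 0, "grip": 0}
    - {"translation": [0, 0, 0], "twist": 0, "grip": 0}
    - {"translation": [0, 0, 0], "twist": 0, "grip": 30}
    - {"translation": [0, 0, 0], "twist": 0, "grip": 50}
    - {"translation": [0, 0, 0], "twist": 0, "grip": 60}
    - {"translation": [0, 0, 0], "twist": 0, "grip": 60}
    - {"translation": [-30, 0, 0], "twist": 0, "grip": 85}
    - {"translation": [-45, 0, 0], "twist": 0, "grip": 85}
    - {"translation": [-45, 0, 0], "twist": 0, "grip": 85}
    - {"translation": [0, 0, 0], "twist": 0, "grip": 85}
    - {"translation": [0, 0, 0], "twist": 0, "grip": 85}

```text
time_s: 7.55
position: [615.7, 34.7, 189.3]
ee_rot: [0.519, -0.482, 0.517, 0.481]
wrist_force: [0.3, -0.6, -0.7]
grip_width: 0.994
```

```bash
python3 - <<'E'
from h import *
info()
for n in("wrist","side","scene"):
    c=cam(n); print(n); lever(c,60); tab(c,88,96)
    H=c["pixels"]
    for nm,a in dict(red=(0,6),yellow=(22,34),purple=(128,160)).items():
        for i,s,ce,l in blobs(mask(c,*a),60):
            # top ellipse of handle: centre = top of blob; mid-handle silhouette ray at plane z
            ys,xs=np.where(l==i); P=world(c,np.c_[xs,ys]); k=(P[:,2]>70)&(P[:,1]<-80)
            if k.sum()<30: continue
            zt=np.percentile(P[k,2],97)
            kt=k&(P[:,2]>zt-4); print(nm,"zmax",zt.round(1),"top centre",world(c,[[xs[kt].mean(),ys[kt].mean()]],zt).round(1))
E
```

```text
t 7.55 TCP [615.7  34.7 189.3] toolx [ 0.003  0.    -1.   ] y [-0.997  0.073 -0.003] z [0.073 0.997 0.001] head_z 85.8 grip 0.994 F [ 0.3 -0.6 -0.7]
wrist
 hole? [565.   39.3] size 32.5 31.8
 plate rect ((577.7736206054688, 38.065895080566406), (62.989566802978516, 106.65347290039062), 85.82996368408203)
 tab ((615.570556640625, 35.43510818481445), (11.206644058227539, 33.15291213989258), 85.5772476196289) 608 90.36533372586966
purple zmax 115.4 top centre [[ 551.  -154.5  115.4]]
side
 plate rect ((403.4984130859375, -1077.632568359375), (309.0411682128906, 185.4318084716797), 20.352970123291016)
 plate rect ((576.1111450195312, 39.773136138916016), (64.89175415039062, 108.27299499511719), 82.09666442871094)
 tab ((615.8920288085938, 36.68479537963867), (13.09013557434082, 34.05199432373047), 88.73693084716797) 105 91.093609185951
red zmax 129.1 top centre [[ 541.5 -263.9  129.1]]
yellow zmax 129.6 top centre [[ 452.8 -252.7  129.6]]
purple zmax 118.2 top centre [[ 548.8 -158.3  118.2]]
scene
 plate rect ((249.92669677734375, -1121.3182373046875), (336.4842224121094, 303.2878723144531), 41.2452507019043)
 hole? [569.6  42.8] size 28.9 28.0
 plate rect ((581.45751953125, 41.74224090576172), (68.92632293701172, 113.26882934570312), 85.80642700195312)
 plate rect ((383.96087646484375, 542.348388671875), (326.587158203125, 111.87281799316406), 0.033125780522823334)
 tab ((616.248291015625, 35.48623275756836), (13.217449188232422, 32.96154022216797), 86.71294403076172) 96 90.73533999187127
red zmax 127.1 top centre [[ 544.7 -264.8  127.1]]
purple zmax 116.4 top centre [[ 551.7 -159.4  116.4]]
```

Lever placed: hole at (565.0, 39.3), tab top at 91 as it should be. On to the red pin.

carry_out:
  series:
    - {"translation": [-30, 0, 0], "twist": 0, "grip": 85}
    - {"translation": [-30, 0, 0], "twist": 0, "grip": 85}
    - {"translation": [0, 6, -38], "twist": 0, "grip": 85}
    - {"translation": [0, 6, -38], "twist": 0, "grip": 85}
    - {"translation": [0, 7, -38], "twist": 0, "grip": 85}
    - {"translation": [0, 6, -38], "twist": 0, "grip": 85}
    - {"translation": [0, 7, -38], "twist": 0, "grip": 85}
    - {"translation": [0, 6, -38], "twist": 0, "grip": 85}
    - {"translation": [0, 7, -38], "twist": 0, "grip": 85}
    - {"translation": [0, 6, -37], "twist": 0, "grip": 85}
    - {"translation": [0, 0, 0], "twist": 0, "grip": 85}
    - {"translation": [0, 0, 0], "twist": 0, "grip": 85}

```text
time_s: 8.9
position: [540.8, -264.6, 246.1]
ee_rot: [0.518, -0.48, 0.519, 0.482]
wrist_force: [0.8, 1.1, 0.4]
grip_width: 0.999
```

```bash
cat >> h.py <<'E'
def pins(c,ztop=128.):
    for nm,a in dict(red=(0,6),yellow=(22,34),purple=(128,160)).items():
        for i,s,ce,l in blobs(mask(c,*a),60):
            ys,xs=np.where(l==i); P=world(c,np.c_[xs,ys]); k=(P[:,2]>30)&(np.hypot(P[:,0],P[:,1])<900)&(P[:,2]<400)
            if k.sum()<60: continue
            zt=np.percentile(P[k,2],97); kt=k&(P[:,2]>zt-4)
            e=cv2.minAreaRect(world(c,np.c_[xs,ys][kt],zt)[:,:2].astype(np.float32)); print(nm,"ztop",zt.round(1),"rect",np.round(e[0],1),np.round(e[1],1))
E
python3 - <<'E'
from h import *
info()
c=cam("wrist"); cv2.imwrite("pics/w3.png",c["pixels"]); pins(c)
toolmove([543,-264,94])
E
```

```text
t 8.9 TCP [ 540.8 -264.6  246.1] toolx [-0.003  0.001 -1.   ] y [-0.997  0.075  0.003] z [0.075 0.997 0.001] head_z 85.7 grip 0.999 F [0.8 1.1 0.4]
red ztop 127.2 rect [ 537.4 -269.9] [36.1 30.4]
yellow ztop 127.6 rect [ 455.3 -259.9] [27.4 35. ]
purple ztop 56.2 rect [ 550.1 -174.8] [47.3 24.3]
purple ztop 115.9 rect [ 548.9 -163.6] [22.4 21.3]
t 8.95 TCP [ 541.6 -262.9  246.3] toolx [-0.002  0.002 -1.   ] y [-0.997  0.072  0.002] z [0.072 0.997 0.002] head_z 85.8 grip 0.993 F [ 0.5  0.5 -0.1]
tool shift [152.3  -1.8  -1.2]
```

View pics/w3.png

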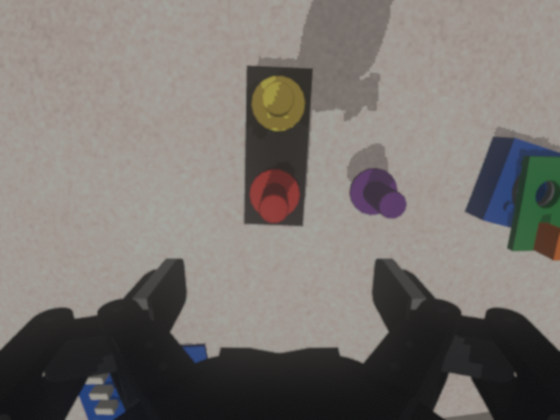

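The view shows the red handle top near (274,206) inside its shoulder disc (275,194), yellow at (278,100) and purple off to the side at (390,203).

```bash
python3 - <<'E'
from h import *
c=cam("wrist")
for nm,a in dict(red=(0,8),yellow=(22,34)).items():
    m=mask(c,*a,40); m2=np.zeros_like(m); b=max([x for x in blobs(m,300) if 60<x[2][1]<230 and 240<x[2][0]<310],key=lambda x:x[1][4])
    m2[b[3]==b[0]]=255
    ys,xs=np.where(m2>0); d=c["depth"][ys,xs]; P=world(c,np.c_[xs,ys])
    k=(P[:,2]>121)&(P[:,2]<134); uv=np.c_[xs,ys][k].astype(np.float32)
    q=cv2.minEnclosingCircle(uv); print(nm,"top circ",q, "world",world(c,[np.median(uv,0),q[0]],128).round(1).tolist(), k.sum())
    k2=(P[:,2]>64)&(P[:,2]<72); q=cv2.fitEllipse(cv2.convexHull(np.c_[xs,ys].astype(np.int32))); print("  disc ell",np.round(q[0],1),np.round(q[1],1),world(c,[q[0]],68).round(1))
cv2.imwrite("pics/c4.png",cv2.resize(c["pixels"][60:240,230:410],None,fx=3,fy=3,interpolation=cv2.INTER_CUBIC))
E
```

```text
red top circ ((270.8157958984375, 206.44737243652344), 14.897014617919922) world [[541.0, -268.9, 128.0], [540.5, -269.0, 128.0]] 677
  disc ell [272.4 193.7] [52.5 56. ] [[ 542.1 -268.8   68. ]]
yellow top circ ((275.5, 96.80303192138672), 16.810565948486328) world [[452.9, -258.1, 128.0], [452.7, -258.4, 128.0]] 826
  disc ell [276.2 102.1] [55.1 58. ] [[ 452.4 -258.3   68. ]]
```

View pics/c4.png

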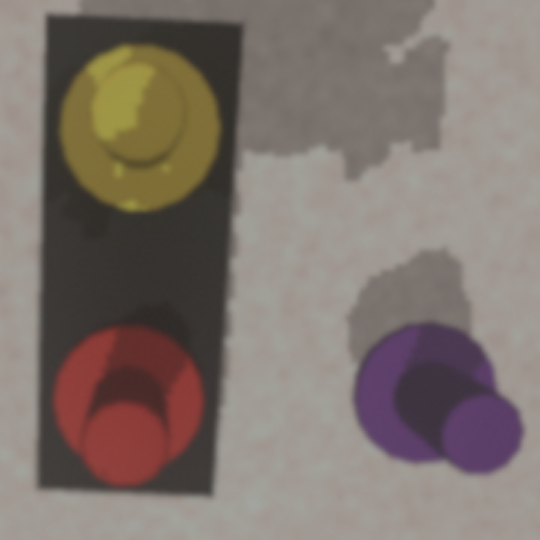

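carry_out:
  series:
    - {"translation": [25, 0, -4], "twist": 0, "grip": 75}
    - {"translation": [30, 0, 0], "twist": 0, "grip": 65}
    - {"translation": [30, 0, 0], "twist": 0, "grip": 65}
    - {"translation": [30, 0, 0], "twist": 0, "grip": 65}
    - {"translation": [20, 0, 0], "twist": 0, "grip": 65}
    - {"translation": [12, 0, 0], "twist": 0, "grip": 65}
    - {"translation": [5, 0, 0], "twist": 0, "grip": 65}
    - {"translation": [0, 0, 0], "twist": 0, "grip": 65}
    - {"translation": [0, 0, 0], "twist": 0, "grip": 65}

```text
time_s: 9.9
position: [542.7, -267.7, 96.7]
ee_rot: [0.518, -0.482, 0.517, 0.481]
wrist_force: [1.2, -0.4, 1.2]
grip_width: 0.767
```

```bash
python3 - <<'E'
from h import *
info(); 
for n in("side","scene"): c=cam(n); print(n); pins(c); cv2.imwrite(f"pics/{n}5.png",c["pixels"])
toolmove([541.5,-266,94])
a,b=cv2.imread("pics/side5.png"),cv2.imread("pics/scene5.png")
cv2.imwrite("pics/m5.png",np.hstack([cv2.resize(a[60:210,240:440],(400,300)),cv2.resize(b[80:230,120:320],(400,300))]))
E
```

```text
t 9.9 TCP [ 542.7 -267.7   96.7] toolx [ 0.002 -0.001 -1.   ] y [-0.997  0.072 -0.002] z [ 0.072  0.997 -0.   ] head_z 85.9 grip 0.767 F [ 1.2 -0.4  1.2]
side
red ztop 128.3 rect [ 537.3 -266.8] [12.9 30.7]
yellow ztop 128.7 rect [ 452.2 -251.8] [18.6 25.4]
purple ztop 118.0 rect [ 548.4 -158.5] [22.6 21.9]
purple ztop 75.5 rect [ 547.7 -149.7] [18.4 11.5]
scene
red ztop 126.9 rect [ 550.7 -258.2] [46.6 14.6]
yellow ztop 126.5 rect [ 453.8 -255.9] [27.3 23.7]
purple ztop 116.3 rect [ 551.8 -159.8] [26.2 25.2]
t 10.0 TCP [ 542.7 -268.1   97. ] toolx [ 0.002 -0.001 -1.   ] y [-0.997  0.073 -0.002] z [ 0.073  0.997 -0.001] head_z 85.8 grip 0.762 F [1.4 0.1 0.9]
tool shift [3.  1.4 2. ]
```

View pics/m5.png

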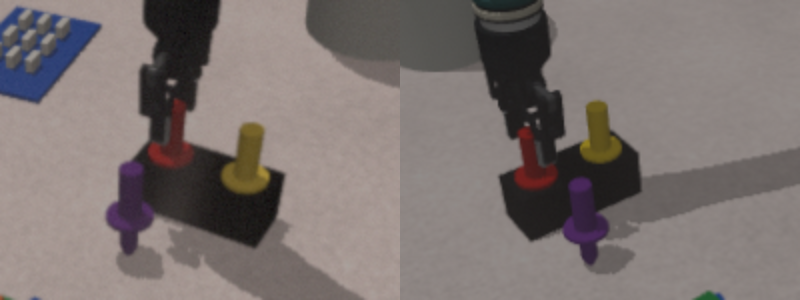

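The fingers straddle the red handle at (175,125) left and (527,155) right. Close and lift.

carry_out:
  series:
    - {"translation": [2, 1, 1], "twist": 0, "grip": 45}
    - {"translation": [0, 0, 0], "twist": 0, "grip": 32}
    - {"translation": [0, 0, 0], "twist": 0, "grip": 20}
    - {"translation": [0, 0, 0], "twist": 0, "grip": 0}
    - {"translation": [0, 0, 0], "twist": 0, "grip": 0}
    - {"translation": [0, 0, 0], "twist": 0, "grip": 0}
    - {"translation": [0, 0, 0], "twist": 0, "grip": 0}
    - {"translation": [0, 0, 0], "twist": 0, "grip": 0}

```text
time_s: 10.8
position: [541.0, -267.0, 94.2]
ee_rot: [0.518, -0.482, 0.518, 0.481]
wrist_force: [-1.4, 0.1, 5.9]
grip_width: 0.287
```

carry_out:
  series:
    - {"translation": [-8, 0, 0], "twist": 0, "grip": 0}
    - {"translation": [-15, 0, 0], "twist": 0, "grip": 0}
    - {"translation": [-25, 0, 0], "twist": 0, "grip": 0}
    - {"translation": [-30, 0, 0], "twist": 0, "grip": 0}
    - {"translation": [-30, 0, 0], "twist": 0, "grip": 0}
    - {"translation": [-30, 0, 0], "twist": 0, "grip": 0}
    - {"translation": [-17, 0, 0], "twist": 0, "grip": 0}
    - {"translation": [0, 0, 0], "twist": 0, "grip": 0}
    - {"translation": [0, 0, 0], "twist": 0, "grip": 0}

```text
time_s: 11.7
position: [540.6, -266.4, 249.0]
ee_rot: [0.518, -0.482, 0.518, 0.482]
wrist_force: [0.4, -0.4, -1.8]
grip_width: 0.291
```

```bash
python3 - <<'E'
from h import *
info()
for n in("side","scene"): c=cam(n); print(n); pins(c); cv2.imwrite(f"pics/{n}6.png",c["pixels"])
a,b=cv2.imread("pics/side6.png"),cv2.imread("pics/scene6.png")
cv2.imwrite("pics/m6.png",np.hstack([cv2.resize(a[20:170,240:440],(400,300)),cv2.resize(b[40:190,120:320],(400,300))]))
toolmove([565,39,246])
E
```

```text
t 11.7 TCP [ 540.6 -266.4  249. ] toolx [ 0.  0. -1.] y [-0.997  0.072 -0.   ] z [0.072 0.997 0.   ] head_z 85.8 grip 0.291 F [ 0.4 -0.4 -1.8]
side
red ztop 278.4 rect [ 533.1 -269.4] [ 3.8 28.9]
yellow ztop 128.4 rect [ 451.9 -252.9] [19.2 28. ]
purple ztop 118.1 rect [ 548.3 -158.1] [22.7 20. ]
purple ztop 59.6 rect [ 547.7 -154.2] [44.8 41.2]
scene
red ztop 279.7 rect [ 549.9 -266.2] [32.9  8.2]
yellow ztop 126.4 rect [ 454.4 -255.5] [28.2 23.4]
purple ztop 115.9 rect [ 551.5 -160.2] [26.2 25.2]
t 11.8 TCP [ 539.8 -266.1  247.5] toolx [-0.003  0.001 -1.   ] y [-0.997  0.072  0.003] z [0.072 0.997 0.001] head_z 85.8 grip 0.286 F [-0.1 -0.4 -0.8]
tool shift [  1.8  -3.  306.1]
```

View pics/m6.png

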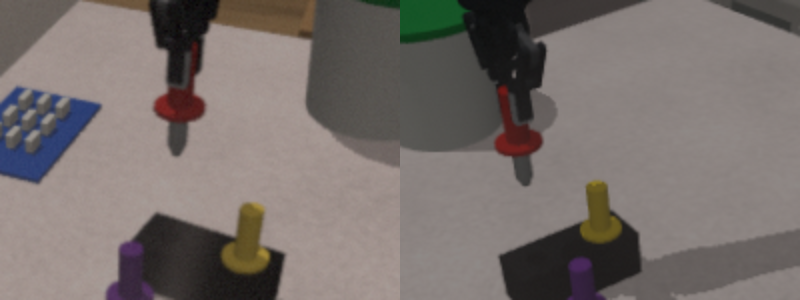

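The red pin hangs upright in the gripper, shoulder at (180,105) left and (519,142) right. Carrying it over the base.

carry_out:
  series:
    - {"translation": [0, 0, 12], "twist": 0, "grip": 0}
    - {"translation": [0, 0, 28], "twist": 0, "grip": 0}
    - {"translation": [0, -1, 35], "twist": 0, "grip": 0}
    - {"translation": [0, 0, 35], "twist": 0, "grip": 0}
    - {"translation": [0, -1, 35], "twist": 0, "grip": 0}
    - {"translation": [0, 0, 35], "twist": 0, "grip": 0}
    - {"translation": [0, -1, 35], "twist": 0, "grip": 0}
    - {"translation": [0, 0, 35], "twist": 0, "grip": 0}
    - {"translation": [0, 0, 30], "twist": 0, "grip": 0}
    - {"translation": [0, 0, 18], "twist": 0, "grip": 0}
    - {"translation": [0, 0, 8], "twist": 0, "grip": 0}
    - {"translation": [0, 0, 0], "twist": 0, "grip": 0}

```text
time_s: 13.0
position: [565.5, 40.1, 248.1]
ee_rot: [0.517, -0.482, 0.517, 0.483]
wrist_force: [0.4, -1.0, -0.6]
grip_width: 0.287
```

carry_out:
  series:
    - {"translation": [25, 0, 0], "twist": 0, "grip": 0}
    - {"translation": [25, 0, 0], "twist": 0, "grip": 0}
    - {"translation": [10, 0, 0], "twist": 0, "grip": 0}
    - {"translation": [0, 0, 0], "twist": 0, "grip": 0}
    - {"translation": [0, 0, 0], "twist": 0, "grip": 0}
    - {"translation": [0, 0, 0], "twist": 0, "grip": 0}

```text
time_s: 13.6
position: [567.1, 38.0, 190.0]
ee_rot: [0.519, -0.482, 0.517, 0.481]
wrist_force: [-0.7, 0.4, -0.5]
grip_width: 0.29
```

```bash
cat >> h.py <<'E'
def disc(c,tcp):
    "shoulder disc: red points by depth within disc height; silhouettes on its top plane"
    b=[x for x in blobs(mask(c,0,8,40),80)]+[x for x in blobs(mask(c,172,180,40),80)]
    for i,s,ce,l in b:
        uv=np.argwhere(l==i)[:,::-1]; P=world(c,uv); k=(abs(P[:,:2]-tcp[:2]).max(1)<60)&(P[:,2]>tcp[2]-40)&(P[:,2]<tcp[2]-16)
        if k.sum()<80: continue
        w=world(c,uv[k],tcp[2]-29); lo,hi=uv[k].min(0),uv[k].max(0)
        (x,y),rr=cv2.minEnclosingCircle(w[:,:2].astype(np.float32)); print(" disc at z",round(tcp[2]-29,1),"c",round(x,1),round(y,1),"r",round(rr,1),"n",k.sum())
E
python3 - <<'E'
from h import *
R,p=info(); ims=[]
for n in("side","scene","wrist"): c=cam(n); print(n); disc(c,p); lever(c,60); ims.append(c["pixels"])
toolmove([565,39,150])
cv2.imwrite("pics/m7.png",np.hstack([cv2.resize(ims[0][110:290,140:380],(400,300)),cv2.resize(ims[1][130:310,150:390],(400,300))]))
E
```

```text
t 13.6 TCP [567.1  38.  190. ] toolx [ 0.002  0.    -1.   ] y [-0.997  0.073 -0.002] z [0.073 0.997 0.   ] head_z 85.8 grip 0.29 F [-0.7  0.4 -0.5]
side
 disc at z 161.0 c 567.7 39.0 r 27.9 n 403
 plate rect ((403.51446533203125, -1077.62451171875), (309.031982421875, 185.41574096679688), 20.337398529052734)
 hole? [565.4  40.7] size 33.0 34.9
 plate rect ((577.6489868164062, 39.04380416870117), (66.5340576171875, 108.59339141845703), 83.78245544433594)
scene
 disc at z 161.0 c 569.2 38.7 r 27.7 n 368
 plate rect ((249.27406311035156, -1120.5667724609375), (339.1936340332031, 303.12969970703125), 43.1265983581543)
 hole? [569.6  42.7] size 28.6 28.0
 plate rect ((581.4133911132812, 41.5561637878418), (69.0425033569336, 113.59017944335938), 86.22642517089844)
 plate rect ((383.8571472167969, 542.3483276367188), (326.3797302246094, 111.87281799316406), 0.033125780522823334)
wrist
 disc at z 161.0 c 567.8 38.4 r 25.6 n 2415
 plate rect ((551.22265625, 39.86359405517578), (63.479698181152344, 55.73548126220703), 84.9734878540039)
t 13.75 TCP [566.8  38.3 189.8] toolx [ 0.002  0.    -1.   ] y [-0.997  0.073 -0.002] z [0.073 0.997 0.   ] head_z 85.8 grip 0.287 F [-1.2 -0.2 -1.6]
tool shift [39.8  1.9  0.6]
```

View pics/m7.png

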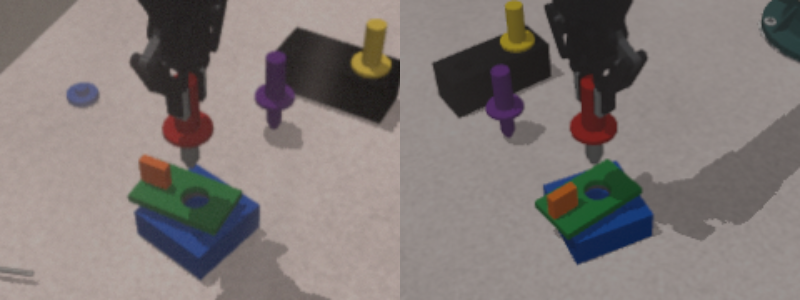

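The pin is above the hole in both views (tip at (190,158) left, (594,155) right), about 3 mm too far in x. I'll correct and insert in stages.

carry_out:
  series:
    - {"translation": [15, 3, 0.5], "twist": 0, "grip": 0}
    - {"translation": [15, 0, 0], "twist": 0, "grip": 0}
    - {"translation": [12, 0, 0], "twist": 0, "grip": 0}
    - {"translation": [8, 0, 0], "twist": 0, "grip": 0}
    - {"translation": [8, 0, 0], "twist": 0, "grip": 0}
    - {"translation": [6, 0, 0], "twist": 0, "grip": 0}
    - {"translation": [0, 0, 0], "twist": 0, "grip": 0}
    - {"translation": [0, 0, 0], "twist": 0, "grip": 0}

```text
time_s: 14.55
position: [563.4, 39.0, 124.9]
ee_rot: [0.518, -0.482, 0.518, 0.481]
wrist_force: [-0.3, 0.1, -1.7]
grip_width: 0.289
```

```bash
python3 - <<'E'
from h import *
R,p=info()
for n in("side","scene","wrist"): c=cam(n); print(n); disc(c,p)
E
```

```text
t 14.55 TCP [563.4  39.  124.9] toolx [ 0.  0. -1.] y [-0.997  0.073 -0.   ] z [0.073 0.997 0.   ] head_z 85.8 grip 0.289 F [-0.3  0.1 -1.7]
side
 disc at z 95.9 c 579.6 41.3 r 38.9 n 373
scene
 disc at z 95.9 c 565.5 39.3 r 27.1 n 322
wrist
 disc at z 95.9 c 564.5 39.1 r 25.6 n 2582
```

carry_out:
  series:
    - {"translation": [6, 0, 0], "twist": 0, "grip": 0}
    - {"translation": [6, 0, 0], "twist": 0, "grip": 0}
    - {"translation": [6, 0, 0], "twist": 0, "grip": 0}
    - {"translation": [6, 0, 0], "twist": 0, "grip": 0}
    - {"translation": [4, 0, 0], "twist": 0, "grip": 0}
    - {"translation": [2, 0, 0], "twist": 0, "grip": 0}
    - {"translation": [0, 0, 0], "twist": 0, "grip": 0}
    - {"translation": [0, 0, 0], "twist": 0, "grip": 0}

```text
time_s: 15.5
position: [563.3, 39.0, 94.9]
ee_rot: [0.518, -0.482, 0.518, 0.481]
wrist_force: [0.7, 0.2, 0.1]
grip_width: 0.289
```

```bash
python3 - <<'E'
from h import *
info()
E
```

```text
t 15.5 TCP [563.3  39.   94.9] toolx [ 0.  0. -1.] y [-0.997  0.073 -0.   ] z [0.073 0.997 0.   ] head_z 85.8 grip 0.289 F [0.7 0.2 0.1]
```

carry_out:
  series:
    - {"translation": [1.5, 0, 0], "twist": 0, "grip": 0}
    - {"translation": [1, 0, 0], "twist": 0, "grip": 0}
    - {"translation": [0, 0, 0], "twist": 0, "grip": 0}
    - {"translation": [0, 0, 0], "twist": 0, "grip": 35}
    - {"translation": [0, 0, 0], "twist": 0, "grip": 50}
    - {"translation": [0, 0, 0], "twist": 0, "grip": 65}
    - {"translation": [0, 0, 0], "twist": 0, "grip": 65}
    - {"translation": [-15, 0, 0], "twist": 0, "grip": 65}
    - {"translation": [-35, 0, 0], "twist": 0, "grip": 65}
    - {"translation": [-45, 0, 0], "twist": 0, "grip": 65}
    - {"translation": [-45, 0, 0], "twist": 0, "grip": 65}
    - {"translation": [0, 0, 0], "twist": 0, "grip": 65}

```text
time_s: 16.7
position: [567.7, 39.5, 238.7]
ee_rot: [0.522, -0.484, 0.514, 0.479]
wrist_force: [0.9, 0.2, 0.3]
grip_width: 0.761
```

carry_out:
  series:
    - {"translation": [0, 0, 0], "twist": 0, "grip": 65}
    - {"translation": [0, 0, 0], "twist": 0, "grip": 65}
    - {"translation": [0, 0, 0], "twist": 0, "grip": 65}

```text
time_s: 17.0
position: [561.9, 38.8, 230.6]
ee_rot: [0.517, -0.481, 0.519, 0.482]
wrist_force: [0.2, -0.3, -0.0]
grip_width: 0.762
```

```bash
python3 - <<'E'
from h import *
R,p=info(); ims=[]
for n in("side","scene","wrist"): c=cam(n); print(n); disc(c,[565,39,92]); pins(c); tab(c,86,98); ims.append(c["pixels"])
cv2.imwrite("pics/m8.png",np.hstack([cv2.resize(ims[0][110:290,140:380],(400,300)),cv2.resize(ims[1][130:310,150:390],(400,300))]))
E
```

```text
t 17.0 TCP [561.9  38.8 230.6] toolx [-0.004 -0.001 -1.   ] y [-0.997  0.073  0.003] z [ 0.073  0.997 -0.001] head_z 85.8 grip 0.762 F [ 0.2 -0.3 -0. ]
side
 disc at z 63 c 565.8 38.6 r 27.1 n 327
red ztop 125.9 rect [563.5  42.1] [24.  27.4]
yellow ztop 128.7 rect [ 452.8 -253.7] [24.3 22.1]
purple ztop 118.0 rect [ 548.4 -157.4] [24.4 21. ]
purple ztop 66.3 rect [ 552.2 -148.4] [ 7.4 17.4]
 tab ((616.11376953125, 36.309364318847656), (13.577532768249512, 34.28480911254883), 84.85697174072266) 116 90.58356943891135
scene
 disc at z 63 c 565.3 39.0 r 26.8 n 303
red ztop 126.0 rect [566.4  41.2] [24.9 22.6]
yellow ztop 126.6 rect [ 455.4 -255.3] [26.6 26.3]
purple ztop 115.9 rect [ 551.5 -160.3] [26.9 23.9]
 tab ((616.2135009765625, 35.662261962890625), (13.502793312072754, 34.53351974487305), 88.39591979980469) 117 90.87735616808426
wrist
 disc at z 63 c 567.9 39.0 r 28.9 n 1123
red ztop 125.3 rect [557.9  37.9] [35.5 28. ]
yellow ztop 64.8 rect [ 459.9 -231.7] [ 2.3 20.7]
purple ztop 78.5 rect [ 537.6 -162.2] [1.2 6.9]
purple ztop 56.0 rect [ 559.9 -150.7] [19.9 46.8]
purple ztop 115.6 rect [ 548.5 -160.7] [24.5 23.5]
 tab ((614.8863525390625, 35.060123443603516), (10.627641677856445, 34.14262771606445), 86.0707015991211) 397 90.30841236216033
```

View pics/m8.png

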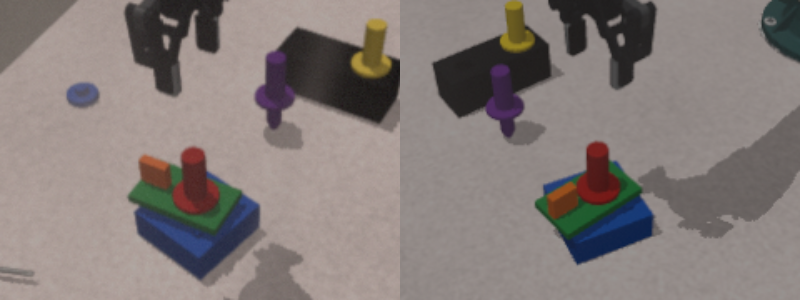

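The red pin is seated: its shoulder lies on the lever at (195,195) left and (598,186) right, and the handle top is at 126 mm, as it should be. The yellow pin is unmoved and the gripper is clear, so I'm handing in.

```bash
python3 -c "
from h import *
print(workorder.close_job())"
```

```text
the job is handed in; nothing more can be done
None
```

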